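Dress the brass wheel rims and hang up the file

TASK

Take the block file and dress the rim of every brass wheel on the bench stands all the way round: press the file on top of the wheel and push it forward, away from you, lifting it clear on every return, never dragging it back, until the wheel has crept round to where its pin rests on its stop; turn the wheels with the file only. When all wheels are done, lay the file, knob up, in the cradle of the spring-balanced arm, keep hold of it while the arm sinks to where it carries the file's weight, and let go only once the arm has settled. Leave the glue bottle, the tape roll and the carton where they are.

Things in the scene. Friction and masses are not known exactly. Their poses are not given: they have to be found in the camera images.
- file: block file, 0.4 kg: flat dark steel blade 160 (x) x 30 (y) x 8 mm, same both ways round; upright wooden knob at its middle: a square block 30 x 30 mm, from 8 to 54 mm above the underside. Starts flat on the bench, knob up. Origin: centre of the underside (filing face), z up through the knob. Grip the knob from above, fingers either way
- standA: heavy free-standing bench stand (4 kg; may be absent) with a brass wheel of radius 42 mm, 16 mm thick, upright in the stand's x-z plane. Base 130 x 100 x 12 mm; guide post 112 mm high on its +y side (y 29 to 51 mm). Origin: bench level below the wheel's middle; x is forward for filing (away from the robot, within 0.4 rad of straight ahead), z up
- standA_top (a point): highest point of the 42 mm wheel's rim at rest, 155 mm above the bench, where the file bears (moves with the stand, not with the wheel). The wheel rides on a sprung carriage that gives downwards: 4 to 6 N starts it, then 0.6 N per mm, to a hard stop 18 mm down; it comes back up when relieved
- wheelA (a joint): turn of the 42 mm wheel, rad; grows as its top moves forward (stand's +x). Starts 0 to 1, end stop at 5.6, where the dark pin on its -y face meets the stop finger below the axle. Stiff spindle (0.08 N m + 0.17 per rad/s): it stays where left, is turned by a file pressed on and pushed (stroke / radius at most, less if the file skids) and goes back if the file drags back
- standB: heavy free-standing bench stand (4 kg; may be absent) with a brass wheel of radius 48 mm, 16 mm thick, upright in the stand's x-z plane. Base 130 x 100 x 12 mm; guide post 112 mm high on its +y side (y 29 to 51 mm). Origin: bench level below the wheel's middle; x is forward for filing (away from the robot, within 0.4 rad of straight ahead), z up
- standB_top (a point): highest point of the 48 mm wheel's rim at rest, 155 mm above the bench, where the file bears (moves with the stand, not with the wheel). The wheel rides on a sprung carriage that gives downwards: 4 to 6 N starts it, then 0.6 N per mm, to a hard stop 18 mm down; it comes back up when relieved
- wheelB (a joint): turn of the 48 mm wheel, rad; grows as its top moves forward (stand's +x). Starts 0 to 1, end stop at 5.6, where the dark pin on its -y face meets the stop finger below the axle. Stiff spindle (0.08 N m + 0.17 per rad/s): it stays where left, is turned by a file pressed on and pushed (stroke / radius at most, less if the file skids) and goes back if the file drags back
- standC: heavy free-standing bench stand (4 kg; may be absent) with a brass wheel of radius 54 mm, 16 mm thick, upright in the stand's x-z plane. Base 130 x 100 x 12 mm; guide post 112 mm high on its +y side (y 29 to 51 mm). Origin: bench level below the wheel's middle; x is forward for filing (away from the robot, within 0.4 rad of straight ahead), z up
- standC_top (a point): highest point of the 54 mm wheel's rim at rest, 155 mm above the bench, where the file bears (moves with the stand, not with the wheel). The wheel rides on a sprung carriage that gives downwards: 4 to 6 N starts it, then 0.6 N per mm, to a hard stop 18 mm down; it comes back up when relieved
- wheelC (a joint): turn of the 54 mm wheel, rad; grows as its top moves forward (stand's +x). Starts 0 to 1, end stop at 5.6, where the dark pin on its -y face meets the stop finger below the axle. Stiff spindle (0.08 N m + 0.17 per rad/s): it stays where left, is turned by a file pressed on and pushed (stroke / radius at most, less if the file skids) and goes back if the file drags back
- cradle_seat (a point): middle of the cradle's floor at the end of the spring-balanced arm, 170 mm above the bench when empty. Two shallow aluminium trays 100 mm apart along its y, lips 43 mm apart at the floor, 52 mm at the top, 15 mm high; the file lies across both, length along y, knob up. Stays level as it sinks. The arm lies level with the seat on the +x side; its column, 217 mm tall, is 262 mm away
- swingarm (a joint): how far the spring-balanced arm has sunk, rad: 0 empty (against its upper stop), about 0.2 under the file's weight, at most 0.45. Arm 220 mm long, so the cradle sinks 220 mm x sin of this (44 mm under the file) and shifts about 4 mm towards the column
- glue: small green glue bottle 36 mm in diameter, 90 mm tall; bystander. Origin: centre of its underside
- tape: flat tape roll, 90 mm in diameter, 24 mm tall; bystander. Origin: centre of its underside
- carton: cardboard carton 90 x 60 x 35 mm; bystander. Origin: centre of its underside
Not all that is in view belongs to the job. Leave any turquoise look-alike of the standC alone.

How it is judged:
By the outcome, as a careful person would: the job done as asked, in the order asked, and still so for the second after the job is handed in, with the robot touching nothing.
Of standA, standB, standC only 2 to 3 are there at a start; the rules pass over those that are not, and their reading is None.
At some moment in a run one of file may be knocked a few centimetres aside while the robot is not near it.
Once in a run the grip may slacken for a moment while it holds something.
It also fails if it takes over 210 s, if anything falls off the work surface, if the arm or the gripper's body presses on something with over 40 N, if the wrist force passes 120 N, or if a joint passes its speed limit or range.

ROBOT

A 7-joint arm with a two-finger parallel gripper is mounted at the origin on the work surface. World frame = base frame: x ahead of the robot, y to its left, z up, the work surface at z = 0. Lengths are in mm, angles in rad, forces in N, time in s.
With the tool pointing down it reaches from about 400 to 925 mm from the base axis. Payload 5.6 kg.
Tool frame: the origin (TCP) lies midway between the tips of the shut fingers; the grasp point (between the pads) lies 19 mm behind it; z points along the fingers, y is the line along which they close (so a half turn about z gives the same grasp; the last joint's range is limited). The gripper opens to 85 mm and grips with 20 to 120 N. Pads are 22 mm wide; open, the fingers measure 114 mm over their backs; the gripper's body (76 mm by 85 mm) begins 54 mm behind the grasp point. The pads swing forward as they close: fully open they stand 13 mm farther back than shut.
Start: joints at [-1.295, 0.468, -0.012, 1.603, 0.006, 1.071, -0.056], TCP at [203.768, 617.241, 231.29] pointing down, gripper open.
Joint ranges: [-2.53, 2.53], [-0.31, 2.02], [-1.57, 1.55], [0.28, 2.44], [-1.29, 4.43], [0.15, 1.84], [-2.92, 2.92]. Speed limits (rad/s): [2.57, 2.57, 3.14, 3.14, 3.14, 3.14, 3.14].

INTERFACE

Orientations are given as [roll, pitch, yaw] about the fixed x, y, z axes, in that order (R = Rz(yaw) Ry(pitch) Rx(roll)).
In Python, from station import observe, snapshot, finish_job gives the robot as it stands. The module is installed in compiled form; this text tells all that it offers.
- The arm moves only by the shell command python3 -m crank 'ROWS'. ROWS is JSON, a list that holds one entry, the list of rows, each a list of 5 numbers: the shift along the tool's x, y, z in m, then the turn about the tool's z in rad, then the closure, from 0 (fully open) to 1 (shut). In form: [[[dx, dy, dz, spin, hand], ...]]. A call has 1 to 12 rows; each row is the pose to reach, as a shift and turn from the pose commanded when the call began, along the tool's axes at that moment; what a row does not reach only later rows make up. A row lasts 1/12 s, in which the tool goes at most 41.7 mm and 7.16 degrees, less where a joint would pass 70% of its speed; a pose out of reach is approached as far as the arm can. A call with a gripper value outside its range is refused whole. The fingers move at their own pace and stop on an object; the grip force is fixed at half the most. Time passes only in rows, so rows that repeat a pose let the fingers close. It gives the time, the measured TCP pose, the force, the opening and the grip force at its end, in the units of the state.
- observe(): the state, without advancing time (a new reading comes with each control period).
- snapshot(name): name is "side" or "top"; returns a dict with "image" (480x640x3 uint8, red, green, blue), "fx", "fy", "cx", "cy" (pixels), "xyz" and "attitude" of the camera in the world. Camera axes: x right, y down, z forward; pixel columns grow to the right and rows downward; lengths in mm; the calibration is good to about 2 mm. A picture is of the moment at which its call begins. There is no depth.
- finish_job(): hands the job in; it is judged then, once.
The state is a dict: "clock": time; "joint_pos": joint angles; "joint_vel": joint speeds; "joint_torque": joint torques, N m; "position": TCP position; "ee_rot": TCP orientation; "force": force on the tool from outside, world axes, zero at the start; "torque": the same for the moment, N m; "width": opening from 0.0 (shut) to 1.0 (fully open); "grip_force": force on a finger pad.
Only numpy, scipy, OpenCV 4.12 (cv2) and the standard library are available. Lean on these libraries where they do the work, as an engineer would, in place of code of your own. Each camera call takes 0.05 s, during which the arm holds its last target. There are 200 camera calls.

## Working session

There is one attempt and no reset: what is moved stays moved. The work goes in short steps, Python scripts to look and compute and a shell command to move; the robot and the scene stay as the last step left them, time stands still between calls to the robot, and variables do not carry over. Pictures are saved under pics/ and viewed, at most 14 in all, crops included, and the job is handed in when it is done.

```bash
mkdir -p pics
cat > h.py <<'E'
import numpy as np, cv2
from scipy.spatial.transform import Rotation as R
from station import observe, snapshot
def snap(n,f):
    s=snapshot(n); cv2.imwrite('pics/'+f,s['image'][:,:,::-1]); return s
def Rc(s):
    a=np.array(s['attitude'],float)
    return a if a.shape==(3,3) else R.from_euler('xyz',a).as_matrix()
def px2w(s,u,v,z):
    d=Rc(s)@np.array([(u-s['cx'])/s['fx'],(v-s['cy'])/s['fy'],1]); p=np.array(s['xyz'])
    return (p+d*(z-p[2])/d[2]).round(1)
def w2px(s,p):
    c=Rc(s).T@(np.array(p)-np.array(s['xyz'])); return (np.array([s['fx']*c[0]/c[2]+s['cx'],s['fy']*c[1]/c[2]+s['cy']])).round(1)
E
python3 - <<'E'
from h import *
for n in('top','side'):
    s=snap(n,n+'0.png'); print({k:s[k] for k in s if k!='image'})
print(observe())
E
```

```text
{'fx': 502.12190863520306, 'fy': 502.12190863520306, 'cx': 315.74626927347305, 'cy': 238.05823921733668, 'xyz': array([ 444.27346884,  -67.07018319, 1153.96422059]), 'attitude': array([-3.01074295,  0.03045632, -1.57146794])}
{'fx': 445.14035946273174, 'fy': 445.14035946273174, 'cx': 312.24755411820666, 'cy': 243.8239266394528, 'xyz': array([462.28587685, 653.81983982, 735.76827594]), 'attitude': array([-2.29287146, -0.00668087, -2.94067512])}
{'clock': 0.1, 'joint_pos': array([-1.29500642,  0.46831944, -0.0116009 ,  1.60356643,  0.00598112,
        1.07144285, -0.05628487]), 'joint_vel': array([-0.00097476, -0.0021972 , -0.00145993,  0.0005828 ,  0.00159071,
       -0.00078875, -0.0010173 ]), 'joint_torque': array([ 8.71918146e-04, -5.33518016e+01,  2.14953435e-02, -2.51966804e+01,
        1.14949927e-02,  4.29668187e-03, -2.45333047e-05]), 'position': array([203.61392088, 616.72112579, 230.39947745]), 'ee_rot': array([-3.13989443e+00,  1.05187231e-04,  2.82274293e+00]), 'force': array([-0.6583396 ,  0.58794882,  0.24088399]), 'torque': array([ 0.01240247,  0.01166912, -0.05701297]), 'grip_force': 0.0, 'width': 1.001920315605104}
```

View pics/top0.png

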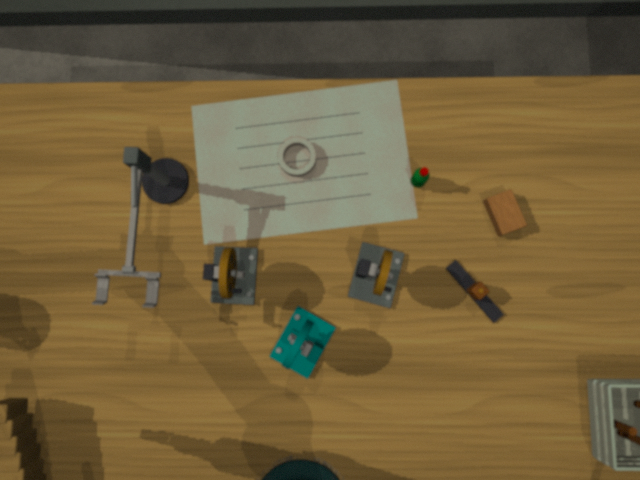

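View pics/side0.png

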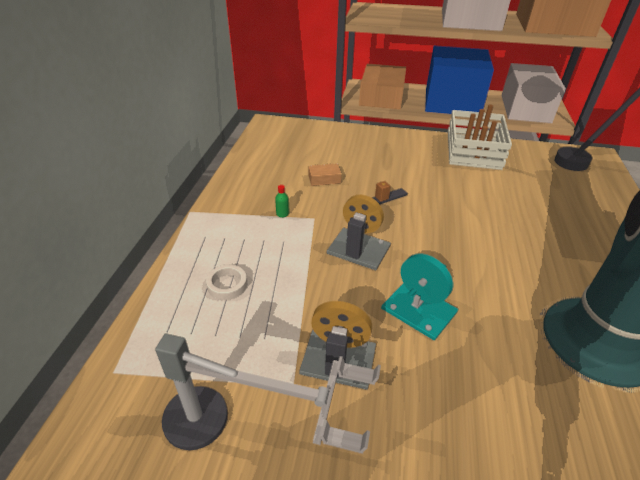

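The top view shows wheels at (228,273) and (384,272). The turquoise look-alike at (303,342) is to be left alone. For the file, the candidates are the dark blade with a square knob at (475,290), the brown sticks in the crate at (630,435) and the brown carton at (505,212). I choose (475,290) and check it in a close crop.

Run:
```python
import cv2
t=cv2.imread('pics/top0.png')
a=cv2.resize(t[235:335,190:310],None,fx=4,fy=4,interpolation=3); b=cv2.resize(t[235:335,340:520],None,fx=4,fy=4,interpolation=3)
import numpy as np
o=np.zeros((600,800,3),np.uint8)
c=cv2.resize(t[230:330,340:510],None,fx=4.7,fy=3*1,interpolation=3)
cv2.imwrite('pics/c1.png',cv2.resize(t[235:330,195:265],None,fx=6,fy=6,interpolation=3))
cv2.imwrite('pics/c2.png',cv2.resize(t[230:330,345:510],None,fx=4.8,fy=4.8,interpolation=3))
s=cv2.imread('pics/side0.png')
cv2.imwrite('pics/c3.png',cv2.resize(s[180:400,290:400],None,fx=2.7,fy=2.7,interpolation=3))
x=cv2.imread('pics/c1.png');y=cv2.imread('pics/c3.png')
o[:570,:420]=x; o[:594,430:430+297]=y
cv2.imwrite('pics/c13.png',o)
```

```text
(no output)
```

View pics/c13.png

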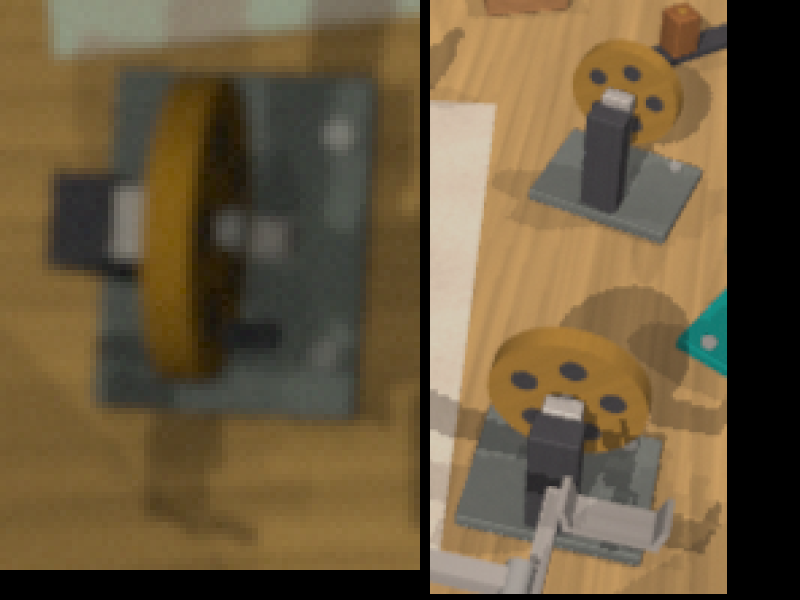

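View pics/c2.png

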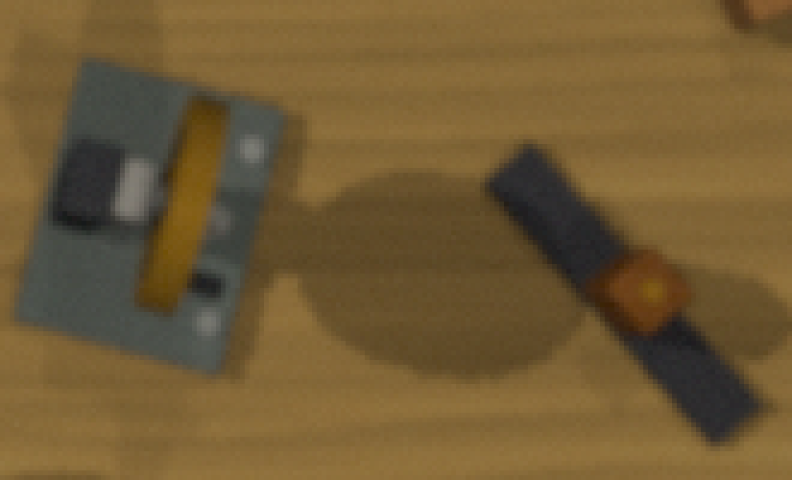

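The close crop confirms the file: dark blade from c2 (508,165) to (738,425), with a wooden knob at (648,292). There are two brass wheels, left and right. Next, compute their positions.

```bash
cat > m.py <<'E'
from h import *
class S(dict): pass
s=dict(fx=502.12190863520306,fy=502.12190863520306,cx=315.74626927347305,cy=238.05823921733668,xyz=[444.27346884,-67.07018319,1153.96422059],attitude=[-3.01074295,0.03045632,-1.57146794])
sd=dict(fx=445.14035946273174,fy=445.14035946273174,cx=312.24755411820666,cy=243.8239266394528,xyz=[462.28587685,653.81983982,735.76827594],attitude=[-2.29287146,-0.00668087,-2.94067512])
E
python3 - <<'E'
from m import *
f1=lambda u,v,z:px2w(s,195+(u+.5)/6-.5,235+(v+.5)/6-.5,z)
f2=lambda u,v,z:px2w(s,345+(u+.5)/4.8-.5,230+(v+.5)/4.8-.5,z)
for n,f,c,ends in(('L',f1,[(120,72),(375,78),(358,415),(97,405)],[(205,75),(172,380)]),('R',f2,[(85,60),(287,105),(222,375),(18,318)],[(208,97),(158,312)])):
    P=np.array([f(u,v,12) for u,v in c]); fw=(P[0]+P[1]-P[2]-P[3])/2; lt=(P[0]+P[3]-P[1]-P[2])/2
    print(n,P.mean(0),'fwd',np.linalg.norm(fw),np.arctan2(fw[1],fw[0]),'lat',np.linalg.norm(lt),np.arctan2(-lt[0],lt[1]))
    E=[f(u,v,110) for u,v in ends]; d=E[0]-E[1]; print(' wheel',E,np.linalg.norm(d),np.arctan2(d[1],d[0]))
a,b=f2(508,165,8),f2(738,425,8); d=a-b
print('file',a,b,(a+b)/2,np.linalg.norm(d),np.arctan2(d[1],d[0]),'knob',f2(650,290,54))
for q in[(101,288),(152,291),(134,157)]: print('cradle',px2w(s,*q,175 if q[1]>200 else 217))
for q in[(358,372),(346,440)]: print('side',px2w(sd,*q,172))
E
```

```text
L [510.875 154.15   12.   ] fwd 127.4481168946799 -0.039241721360982834 lat 98.85343949504237 -0.0328828798055117
 wheel [array([563.4, 147.8, 110. ]), array([457.2, 156.9, 110. ])] 106.58916455250035 -0.08547858641650649
R [ 511.675 -169.95    12.   ] fwd 128.67996153247782 -0.2601518624058114 lat 98.14312253031284 -0.24967404441224478
 wheel [array([ 556.4, -185.7,  110. ]), array([ 463.7, -162.6,  110. ])] 95.53481040960932 -0.24421704865112323
file [ 534.4 -338.     8. ] [ 413.  -439.8    8. ] [ 473.7 -388.9    8. ] 158.43358229870333 0.6978092217716433 knob [ 474.3 -388.5   54. ]
cradle [476.1 385.4 175. ]
cradle [470.  283.8 175. ]
cradle [728.4 315.1 217. ]
side [465.7 286.8 172. ]
side [468.5 388.5 172. ]
```

Run:
```python
import cv2,numpy as np
t=cv2.imread('pics/top0.png');s=cv2.imread('pics/side0.png')
o=np.zeros((600,800,3),np.uint8)
a=cv2.resize(t[255:315,85:170],None,fx=4.6,fy=4.6,interpolation=3);o[:a.shape[0],:a.shape[1]]=a
b=cv2.resize(s[350:460,300:390],None,fx=4.4,fy=4.4,interpolation=3);o[:b.shape[0],400:400+b.shape[1]]=b
cv2.imwrite('pics/c4.png',o)
```

```text
(no output)
```

View pics/c4.png

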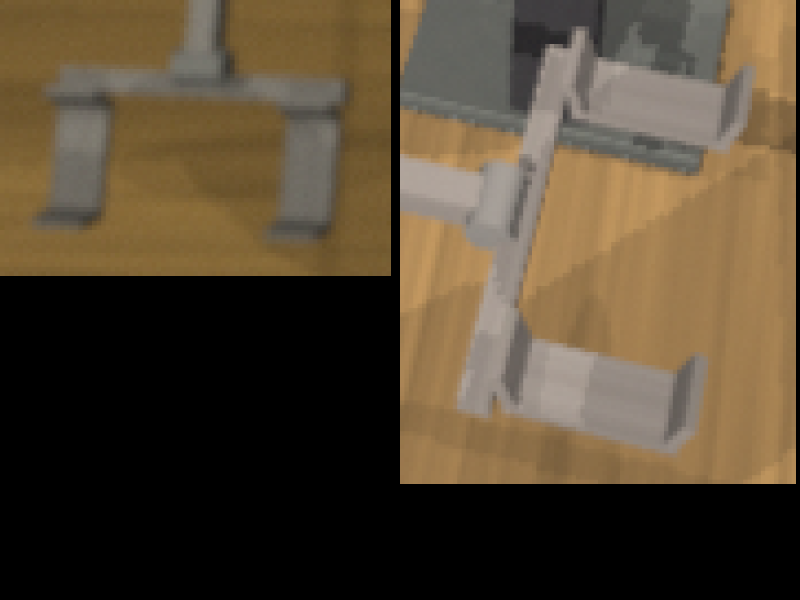

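```bash
cat >> h.py <<'E'
def to(x,y,z,yaw=None,f=None):
    o=observe(); p,e=np.array(o['position']),o['ee_rot']; Rt=R.from_euler('xyz',[np.pi,0,e[2]]).as_matrix()
    d=Rt.T@(np.array([x,y,z])-p)/1000; sp=0 if yaw is None else -((yaw-e[2]+np.pi)%(2*np.pi)-np.pi)
    print('t%.1f'%o['clock'],p.round(1),'yaw %.3f'%e[2],'F',o['force'].round(1),'T',o['torque'].round(2),'w %.2f g %.0f'%(o['width'],o['grip_force']),'-> d',d.round(4),'spin %.3f'%sp)
E
python3 - <<'E'
from h import *
to(450,340,300,2.27); to(520,0,300,2.27); to(474,-388.5,300,2.27);to(474,-388.5,120,2.27)
E
```

```text
t0.1 [203.6 616.7 230.4] yaw 2.823 F [-0.7  0.6  0.2] T [ 0.01  0.01 -0.06] w 1.00 g 0 -> d [-0.3207 -0.1855 -0.0696] spin 0.553
t0.1 [203.6 616.7 230.4] yaw 2.823 F [-0.7  0.6  0.2] T [ 0.01  0.01 -0.06] w 1.00 g 0 -> d [-0.4938 -0.4865 -0.0696] spin 0.553
t0.1 [203.6 616.7 230.4] yaw 2.823 F [-0.7  0.6  0.2] T [ 0.01  0.01 -0.06] w 1.00 g 0 -> d [-0.5719 -0.8698 -0.0696] spin 0.553
t0.1 [203.6 616.7 230.4] yaw 2.823 F [-0.7  0.6  0.2] T [ 0.01  0.01 -0.06] w 1.00 g 0 -> d [-0.5719 -0.8698  0.1104] spin 0.553
```

```bash
python3 -m crank '[[[0,0,-0.04,0,0],[0,0,-0.07,0,0],[-0.32,-0.185,-0.07,0,0],[-0.32,-0.185,-0.07,0,0],[-0.32,-0.185,-0.07,0,0],[-0.32,-0.185,-0.07,0,0],[-0.32,-0.185,-0.07,0,0],[-0.32,-0.185,-0.07,0,0],[-0.32,-0.185,-0.07,0,0],[-0.32,-0.185,-0.07,0,0],[-0.32,-0.185,-0.07,0,0],[-0.32,-0.185,-0.07,0,0]]]'
python3 -m crank '[[[-0.173,-0.3,0,0,0],[-0.173,-0.3,0,0,0],[-0.173,-0.3,0,0,0],[-0.173,-0.3,0,0,0],[-0.173,-0.3,0,0,0],[-0.173,-0.3,0,0,0],[-0.173,-0.3,0,0,0],[-0.173,-0.3,0,0,0],[-0.173,-0.3,0,0,0],[-0.173,-0.3,0,0,0],[-0.173,-0.3,0,0,0],[-0.173,-0.3,0,0,0]]]'
python3 -m crank '[[[-0.078,-0.383,0,0.55,0],[-0.078,-0.383,0,0.55,0],[-0.078,-0.383,0,0.55,0],[-0.078,-0.383,0,0.55,0],[-0.078,-0.383,0,0.55,0],[-0.078,-0.383,0,0.55,0],[-0.078,-0.383,0,0.55,0],[-0.078,-0.383,0,0.55,0],[-0.078,-0.383,0,0.55,0],[-0.078,-0.383,0,0.55,0],[-0.078,-0.383,0,0.55,0],[-0.078,-0.383,0,0.55,0]]]'
python3 - <<'E'
from h import *
to(474,-388.5,100,2.27); s=snap('top','t1.png'); print(w2px(s,[474,-388.5,54]))
cv2.imwrite('pics/c5.png',cv2.resize(s['image'][200:360,380:580,::-1],None,fx=3,fy=3,interpolation=3))
E
```

```text
clock: 1.1
position: [455.5, 333.2, 301.3]
ee_rot: [-3.139, 0.004, 2.81]
force: [0.9, -0.3, 0.3]
width: 0.999
grip_force: 0.0
clock: 2.1
position: [519.6, 3.8, 301.0]
ee_rot: [3.141, -0.001, 2.825]
force: [-0.2, 0.8, 0.3]
width: 1.006
grip_force: 0.0
clock: 3.1
position: [474.5, -384.9, 300.6]
ee_rot: [3.141, -0.001, 2.274]
force: [0.2, 1.4, 0.2]
width: 0.999
grip_force: 0.0
t3.1 [ 474.5 -384.9  300.6] yaw 2.274 F [0.2 1.4 0.2] T [ 0.01 -0.05 -0.  ] w 1.00 g 0 -> d [-0.0024 -0.0027  0.2006] spin 0.004
[480.  290.2]
```

View pics/c5.png

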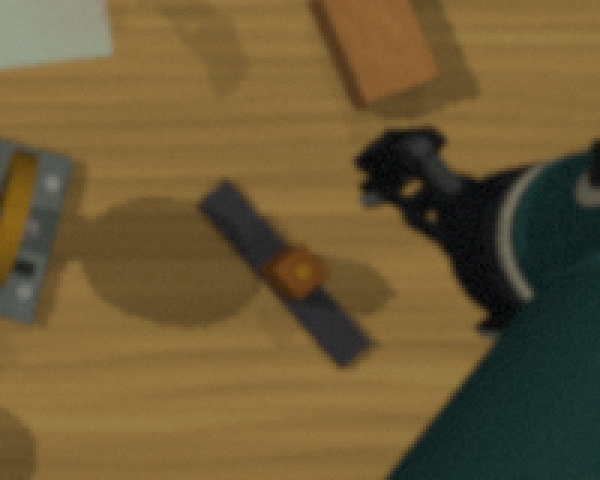

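The crop shows the file unmoved: knob at (300,270) in the crop, which is (480,290) in the full picture, as predicted. I'll descend and grip.

```bash
python3 -m crank '[[[-0.002,-0.001,0.04,0,0],[-0.002,-0.001,0.08,0,0],[-0.002,-0.001,0.12,0,0],[-0.002,-0.001,0.16,0,0],[-0.002,-0.001,0.2,0,0],[-0.002,-0.001,0.23,0,0],[-0.002,-0.001,0.25,0,0],[-0.002,-0.001,0.265,0,0],[-0.002,-0.001,0.275,0,0],[-0.002,-0.001,0.28,0,0],[-0.002,-0.001,0.283,0,0],[-0.002,-0.001,0.283,0,0]]]'
python3 - <<'E'
from h import *
to(474,-388.5,15,2.269)
E
```

```text
clock: 4.15
position: [475.1, -388.1, 18.9]
ee_rot: [3.141, 0.001, 2.273]
force: [-0.4, 0.5, -0.0]
width: 1.0
grip_force: 0.0
t4.2 [ 475.1 -388.1   18.9] yaw 2.273 F [-0.4  0.5 -0. ] T [-0.03 -0.01 -0.04] w 1.00 g 0 -> d [ 0.0004 -0.0011  0.0039] spin 0.004
```

```bash
python3 -m crank '[[[0,-0.001,0.002,0,0],[0,-0.001,0.003,0,0.3],[0,-0.001,0.003,0,0.6],[0,-0.001,0.003,0,1],[0,-0.001,0.003,0,1],[0,-0.001,0.003,0,1],[0,-0.001,0.003,0,1],[0,-0.001,0.003,0,1],[0,-0.001,0.003,0,1],[0,-0.001,0.003,0,1],[0,-0.001,0.003,0,1],[0,-0.001,0.003,0,1]]]'
python3 -m crank '[[[0,0,-0.03,0,1],[0,0,-0.06,0,1],[0,0,-0.1,0,1],[0,0,-0.14,0,1],[0,0,-0.18,0,1],[0,0,-0.22,0,1],[0,0,-0.22,0,1],[0,0,-0.22,0,1],[0,0,-0.22,0,1]]]'
python3 - <<'E'
from h import *
# R wheel yaw -.255 center (512,-171)
a=-.255; f=np.array([np.cos(a),np.sin(a)]); c=np.array([512,-171.])
to(*(c-45*f),235,np.pi/2+a)
s=snap('side','s1.png');cv2.imwrite('pics/c6.png',cv2.resize(s['image'][60:260,290:490,::-1],None,fx=3,fy=3,interpolation=3))
E
```

```text
clock: 5.15
position: [473.7, -389.3, 15.7]
ee_rot: [-3.142, 0.001, 2.273]
force: [-1.0, -0.3, 6.1]
width: 0.341
grip_force: 60.5
clock: 5.9
position: [473.0, -387.4, 233.5]
ee_rot: [-3.141, -0.003, 2.273]
force: [0.3, 0.2, -5.1]
width: 0.348
grip_force: 61.1
t5.9 [ 473.  -387.4  233.5] yaw 2.273 F [ 0.3  0.2 -5.1] T [0.04 0.06 0.04] w 0.35 g 61 -> d [ 0.1767  0.1437 -0.0015] spin 0.958
```

View pics/c6.png

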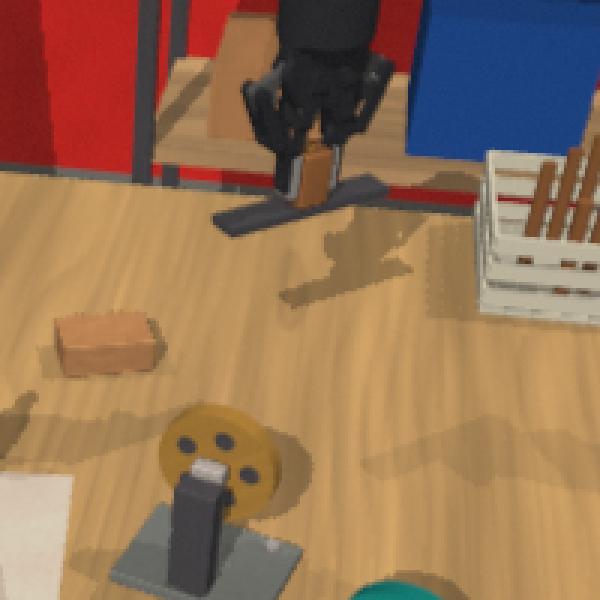

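File is gripped level, fingers fore and aft of the knob (crop (315,175)). I'll move over the right wheel.

```bash
python3 -m crank '[[[0.177,0.144,0,0.958,1],[0.177,0.144,0,0.958,1],[0.177,0.144,0,0.958,1],[0.177,0.144,0,0.958,1],[0.177,0.144,0,0.958,1],[0.177,0.144,0,0.958,1],[0.177,0.144,0,0.958,1],[0.177,0.144,0,0.958,1],[0.177,0.144,0,0.958,1],[0.177,0.144,0,0.958,1],[0.177,0.144,0,0.958,1],[0.177,0.144,0,0.958,1]]]'
python3 - <<'E'
from h import *
a=-.255; f=np.array([np.cos(a),np.sin(a)]); c=np.array([512,-171.])
to(*(c-45*f),180,np.pi/2+a)
s=snap('top','t2.png')
print([w2px(s,[*(c+k*f),155]) for k in(-48,0,48)])
cv2.imwrite('pics/c7.png',cv2.resize(s['image'][210:340,310:450,::-1],None,fx=4,fy=4,interpolation=3))
E
```

```text
clock: 6.95
position: [468.8, -161.2, 234.7]
ee_rot: [-3.14, 0.001, 1.316]
force: [-0.7, -0.1, -4.2]
width: 0.345
grip_force: 61.0
t7.0 [ 468.8 -161.2  234.7] yaw 1.316 F [-0.7 -0.1 -4.2] T [-0.03  0.06  0.03] w 0.35 g 61 -> d [ 0.0014 -0.0008  0.0547] spin -0.000
[array([377.7, 293.2]), array([383.5, 269.7]), array([389.1, 246.4])]
```

View pics/c7.png

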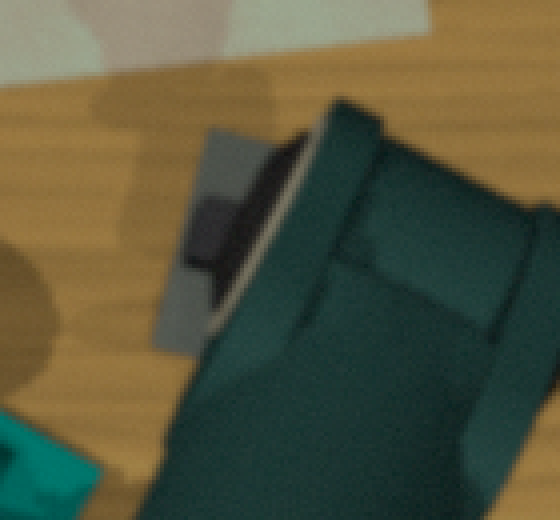

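```bash
python3 -m crank '[[[0.001,0,0.03,0,1],[0.001,0,0.05,0,1],[0.001,0,0.06,0,1],[0.001,0.002,0.066,0,1],[0.001,0.005,0.072,0,1],[0.001,0.008,0.077,0,1],[0.001,0.012,0.077,0,1],[0.001,0.016,0.077,0,1],[0.001,0.02,0.077,0,1],[0.001,0.024,0.077,0,1],[0.001,0.028,0.077,0,1],[0.001,0.032,0.077,0,1]]]'
python3 -m crank '[[[0,0.004,0,0,1],[0,0.008,0,0,1],[0,0.012,0,0,1],[0,0.016,0,0,1],[0,0.02,0,0,1],[0,0.024,0,0,1]]]'
python3 - <<'E'
from h import *
a=-.255; f=np.array([np.cos(a),np.sin(a)]); o=observe(); print('fwdF',o['force'][:2]@f)
to(512,-171,158,np.pi/2+a)
s=snap('side','s2.png');cv2.imwrite('pics/c8.png',cv2.resize(s['image'][130:280,300:450,::-1],None,fx=3.5,fy=3.5,interpolation=3))
E
```

```text
clock: 8.0
position: [501.4, -168.9, 159.9]
ee_rot: [3.14, -0.0, 1.315]
force: [-5.4, 0.0, 6.3]
width: 0.34
grip_force: 62.4
clock: 8.5
position: [524.2, -175.2, 160.0]
ee_rot: [3.141, 0.0, 1.315]
force: [-4.8, 0.3, 7.5]
width: 0.345
grip_force: 62.4
fwdF -4.741485554317462
t8.5 [ 524.2 -175.2  160. ] yaw 1.315 F [-4.8  0.3  7.5] T [-0.04  1.52 -0.02] w 0.34 g 62 -> d [ 0.0009 -0.0129  0.002 ] spin -0.001
```

View pics/c8.png

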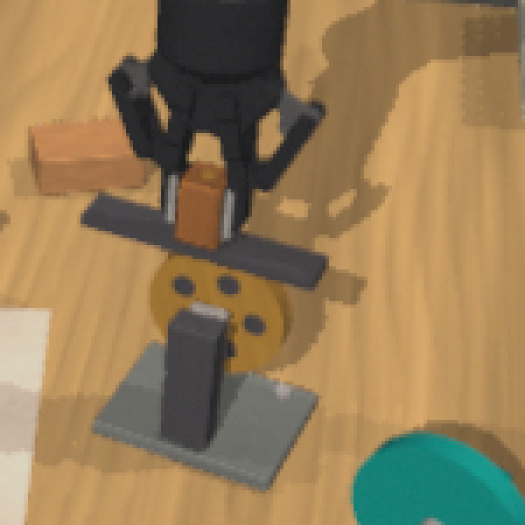

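```bash
python3 -m crank '[[[0,0.004,0,0,1],[0,0.008,0,0,1],[0,0.012,0,0,1],[0,0.016,0,0,1],[0,0.02,0,0,1],[0,0.024,0,0,1],[0,0.028,0,0,1],[0,0.032,0,0,1],[0,0.036,0,0,1],[0,0.038,-0.01,0,1],[0,0.038,-0.03,0,1],[0,0.038,-0.046,0,1]]]'
python3 -m crank '[[[0,-0.04,0,0,1],[0,-0.08,0,0,1],[0,-0.092,0,0,1],[0,-0.092,0,0,1],[0,-0.092,0.02,0,1],[0,-0.092,0.03,0,1],[0,-0.09,0.036,0,1],[0,-0.087,0.042,0,1],[0,-0.084,0.047,0,1],[0,-0.08,0.047,0,1],[0,-0.076,0.047,0,1],[0,-0.072,0.047,0,1]]]'
python3 -m crank '[[[0,0.004,0,0,1],[0,0.008,0,0,1],[0,0.012,0,0,1],[0,0.016,0,0,1],[0,0.02,0,0,1],[0,0.024,0,0,1],[0,0.028,0,0,1],[0,0.032,0,0,1],[0,0.036,0,0,1],[0,0.04,0,0,1],[0,0.044,0,0,1],[0,0.048,0,0,1]]]'
python3 -m crank '[[[0,0.004,0,0,1],[0,0.008,0,0,1],[0,0.012,0,0,1],[0,0.016,0,0,1],[0,0.02,0,0,1],[0,0.022,-0.01,0,1],[0,0.022,-0.03,0,1],[0,0.022,-0.046,0,1],[0,0.022,-0.046,0,1]]]'
python3 - <<'E'
from h import *
a=-.255;to(512+46*np.cos(a),-171+46*np.sin(a),205,np.pi/2+a)
E
```

```text
clock: 9.55
position: [561.7, -183.9, 205.8]
ee_rot: [3.139, 0.0, 1.315]
force: [-0.1, -0.6, -3.8]
width: 0.347
grip_force: 61.0
clock: 10.55
position: [491.8, -165.3, 158.1]
ee_rot: [-3.141, -0.001, 1.315]
force: [-4.4, 3.1, 8.0]
width: 0.346
grip_force: 63.7
clock: 11.55
position: [537.7, -177.9, 158.2]
ee_rot: [-3.14, -0.0, 1.315]
force: [-4.3, 2.2, 7.2]
width: 0.342
grip_force: 63.7
clock: 12.3
position: [561.4, -184.4, 206.6]
ee_rot: [3.134, 0.0, 1.314]
force: [0.9, -0.8, -4.1]
width: 0.345
grip_force: 62.4
t12.3 [ 561.4 -184.4  206.6] yaw 1.314 F [ 0.9 -0.8 -4.1] T [-0.08 -0.1   0.04] w 0.34 g 62 -> d [ 0.0005 -0.0052  0.0016] spin -0.001
```

```bash
python3 -m crank '[[[0,-0.04,0,0,1],[0,-0.08,0,0,1],[0,-0.096,0,0,1],[0,-0.096,0,0,1],[0,-0.096,0.02,0,1],[0,-0.096,0.03,0,1],[0,-0.094,0.036,0,1],[0,-0.09,0.042,0,1],[0,-0.086,0.047,0,1],[0,-0.082,0.047,0,1],[0,-0.078,0.047,0,1],[0,-0.074,0.047,0,1]]]'
python3 -m crank '[[[0,0.004,0,0,1],[0,0.008,0,0,1],[0,0.012,0,0,1],[0,0.016,0,0,1],[0,0.02,0,0,1],[0,0.024,0,0,1],[0,0.028,0,0,1],[0,0.032,0,0,1],[0,0.036,0,0,1],[0,0.04,0,0,1],[0,0.044,0,0,1],[0,0.048,0,0,1]]]'
python3 -m crank '[[[0,0.004,0,0,1],[0,0.008,0,0,1],[0,0.012,0,0,1],[0,0.016,0,0,1],[0,0.02,0,0,1],[0,0.022,-0.01,0,1],[0,0.022,-0.03,0,1],[0,0.022,-0.046,0,1],[0,0.022,-0.046,0,1]]]'
python3 -m crank '[[[0,-0.04,0,0,1],[0,-0.08,0,0,1],[0,-0.092,0,0,1],[0,-0.092,0,0,1],[0,-0.092,0.02,0,1],[0,-0.092,0.03,0,1],[0,-0.09,0.036,0,1],[0,-0.086,0.042,0,1],[0,-0.082,0.047,0,1],[0,-0.078,0.047,0,1],[0,-0.074,0.047,0,1],[0,-0.07,0.047,0,1]]]'
python3 -m crank '[[[0,0.004,0,0,1],[0,0.008,0,0,1],[0,0.012,0,0,1],[0,0.016,0,0,1],[0,0.02,0,0,1],[0,0.024,0,0,1],[0,0.028,0,0,1],[0,0.032,0,0,1],[0,0.036,0,0,1],[0,0.04,0,0,1],[0,0.044,0,0,1]]]'
python3 -c "
from h import *
a=-.255;to(512,-171,158,np.pi/2+a)
s=snap('side','s3.png');cv2.imwrite('pics/c9.png',cv2.resize(s['image'][130:280,300:450,::-1],None,fx=3.5,fy=3.5,interpolation=3))"
```

```text
clock: 13.3
position: [487.7, -164.4, 156.8]
ee_rot: [-3.141, -0.001, 1.315]
force: [-4.8, 3.3, 9.1]
width: 0.342
grip_force: 64.5
clock: 14.3
position: [532.4, -176.8, 156.5]
ee_rot: [-3.137, -0.0, 1.314]
force: [-7.4, 2.5, 7.9]
width: 0.343
grip_force: 64.4
clock: 15.05
position: [557.2, -183.4, 204.8]
ee_rot: [3.136, 0.001, 1.314]
force: [0.7, -0.5, -3.9]
width: 0.342
grip_force: 63.0
clock: 16.05
position: [486.2, -164.7, 155.3]
ee_rot: [-3.138, -0.0, 1.314]
force: [-7.0, 1.5, 10.6]
width: 0.344
grip_force: 64.9
clock: 16.97
position: [528.4, -175.8, 155.3]
ee_rot: [-3.137, -0.0, 1.314]
force: [-7.9, 1.5, 10.3]
width: 0.34
grip_force: 64.8
t17.0 [ 528.4 -175.8  155.3] yaw 1.314 F [-7.9  1.5 10.3] T [ 0.47  2.12 -0.03] w 0.34 g 65 -> d [ 0.0005 -0.017  -0.0027] spin -0.001
```

```bash
python3 -m crank '[[[0,0.002,-0.02,0,1],[0,0.002,-0.06,0,1],[0,0.002,-0.08,0,1],[0,0.002,-0.08,0,1]]]'
python3 -c "
from h import *
a=-.04; to(511-46*np.cos(a),154-46*np.sin(a),235,np.pi/2+a)"
```

```text
clock: 17.35
position: [534.7, -177.8, 239.3]
ee_rot: [3.133, 0.0, 1.314]
force: [1.4, -0.7, -3.4]
width: 0.342
grip_force: 63.4
t17.4 [ 534.7 -177.8  239.3] yaw 1.314 F [ 1.4 -0.7 -3.4] T [-0.07 -0.11 -0.02] w 0.34 g 63 -> d [ 0.305  -0.1521  0.0043] spin -0.217
```

```bash
python3 -m crank '[[[0.305,-0.154,0.004,-0.217,1],[0.305,-0.154,0.004,-0.217,1],[0.305,-0.154,0.004,-0.217,1],[0.305,-0.154,0.004,-0.217,1],[0.305,-0.154,0.004,-0.217,1],[0.305,-0.154,0.004,-0.217,1],[0.305,-0.154,0.004,-0.217,1],[0.305,-0.154,0.004,-0.217,1],[0.305,-0.154,0.004,-0.217,1],[0.305,-0.154,0.004,-0.217,1],[0.305,-0.154,0.004,-0.217,1],[0.305,-0.154,0.004,-0.217,1]]]'
python3 -c "
from h import *
a=-.04; to(511-46*np.cos(a),154-46*np.sin(a),180,np.pi/2+a)
s=snap('top','t3.png')
i=s['image'][:,:,::-1]; A=cv2.resize(i[235:320,340:415],None,fx=5,fy=5,interpolation=3)
z=snap('side','s4.png')['image'][:,:,::-1];B=cv2.resize(z[180:390,290:430],None,fx=2.8,fy=2.8,interpolation=3)
o=np.zeros((600,800,3),np.uint8);o[:A.shape[0],:A.shape[1]]=A;o[:B.shape[0],400:400+B.shape[1]]=B;cv2.imwrite('pics/c10.png',o)"
```

```text
clock: 18.35
position: [459.9, 156.9, 230.5]
ee_rot: [-3.141, 0.002, 1.53]
force: [-1.1, -0.3, -4.1]
width: 0.342
grip_force: 63.2
t18.4 [459.9 156.9 230.5] yaw 1.530 F [-1.1 -0.3 -4.1] T [-0.05 -0.03  0.  ] w 0.34 g 63 -> d [-0.0009  0.0052  0.0505] spin -0.001
```

View pics/c10.png

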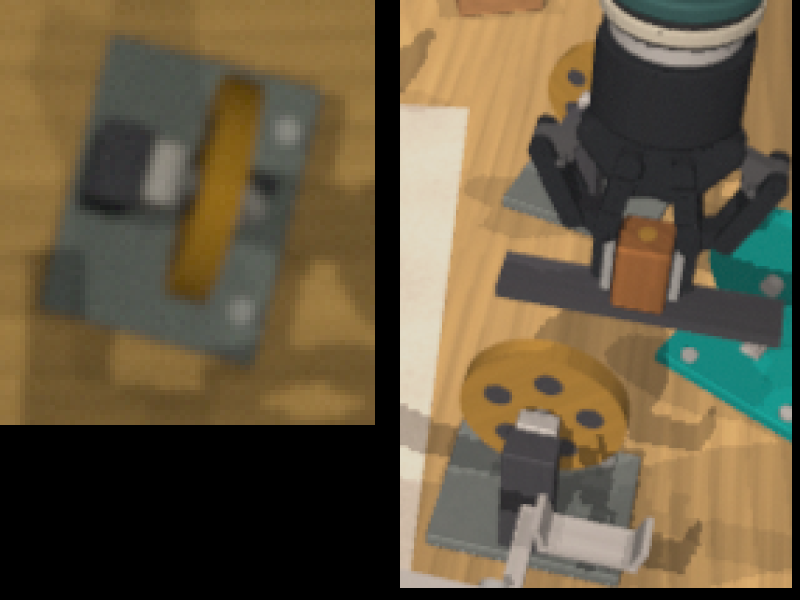

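The right wheel's pin now sits beside and below the axle (crop (265,185)), the push force rose to the skid level, and the stand has not moved. Now the left wheel.

```bash
python3 -m crank '[[[-0.001,0.004,0.03,0,1],[-0.001,0.004,0.048,0,1],[-0.001,0.005,0.056,0,1],[-0.001,0.007,0.062,0,1],[-0.001,0.01,0.068,0,1],[-0.001,0.013,0.073,0,1],[-0.001,0.017,0.073,0,1],[-0.001,0.021,0.073,0,1],[-0.001,0.025,0.073,0,1],[-0.001,0.029,0.073,0,1],[-0.001,0.033,0.073,0,1],[-0.001,0.037,0.073,0,1]]]'
python3 -m crank '[[[0,0.004,0,0,1],[0,0.008,0,0,1],[0,0.012,0,0,1],[0,0.016,0,0,1],[0,0.02,0,0,1],[0,0.024,0,0,1],[0,0.028,0,0,1],[0,0.032,0,0,1],[0,0.036,0,0,1],[0,0.04,0,0,1],[0,0.044,0,0,1],[0,0.048,0,0,1]]]'
python3 -m crank '[[[0,0.004,0,0,1],[0,0.008,0,0,1],[0,0.012,0,0,1],[0,0.014,-0.01,0,1],[0,0.014,-0.03,0,1],[0,0.014,-0.046,0,1],[0,0.014,-0.046,0,1]]]'
python3 -m crank '[[[0,-0.04,0,0,1],[0,-0.08,0,0,1],[0,-0.094,0,0,1],[0,-0.094,0,0,1],[0,-0.094,0.02,0,1],[0,-0.094,0.03,0,1],[0,-0.092,0.036,0,1],[0,-0.088,0.042,0,1],[0,-0.084,0.046,0,1],[0,-0.08,0.046,0,1],[0,-0.076,0.046,0,1],[0,-0.072,0.046,0,1]]]'
python3 -m crank '[[[0,0.004,0,0,1],[0,0.008,0,0,1],[0,0.012,0,0,1],[0,0.016,0,0,1],[0,0.02,0,0,1],[0,0.024,0,0,1],[0,0.028,0,0,1],[0,0.032,0,0,1],[0,0.036,0,0,1],[0,0.04,0,0,1],[0,0.044,0,0,1],[0,0.048,0,0,1]]]'
python3 -m crank '[[[0,0.004,0,0,1],[0,0.008,0,0,1],[0,0.012,0,0,1],[0,0.016,0,0,1],[0,0.02,0,0,1],[0,0.022,-0.01,0,1],[0,0.022,-0.03,0,1],[0,0.022,-0.046,0,1],[0,0.022,-0.046,0,1]]]'
python3 -c "
from h import *
a=-.04; to(511+46*np.cos(a),154+46*np.sin(a),205,np.pi/2+a)"
```

```text
clock: 19.45
position: [497.8, 154.4, 159.9]
ee_rot: [3.141, -0.0, 1.531]
force: [-4.9, -3.0, 6.7]
width: 0.345
grip_force: 64.5
clock: 20.45
position: [545.3, 152.1, 159.9]
ee_rot: [-3.141, 0.001, 1.531]
force: [-4.2, -4.7, 8.7]
width: 0.343
grip_force: 64.5
clock: 21.03
position: [561.8, 154.1, 208.3]
ee_rot: [3.134, -0.004, 1.532]
force: [1.1, 0.0, -2.6]
width: 0.34
grip_force: 63.3
clock: 22.03
position: [488.0, 156.1, 159.1]
ee_rot: [3.141, -0.001, 1.531]
force: [-5.2, -0.3, 6.9]
width: 0.346
grip_force: 65.0
clock: 23.03
position: [535.5, 153.8, 159.1]
ee_rot: [-3.141, -0.0, 1.531]
force: [-4.7, -1.3, 7.8]
width: 0.346
grip_force: 64.9
clock: 23.78
position: [559.7, 153.4, 207.5]
ee_rot: [3.135, -0.002, 1.531]
force: [0.9, 0.5, -3.6]
width: 0.346
grip_force: 63.7
t23.8 [559.7 153.4 207.5] yaw 1.531 F [ 0.9  0.5 -3.6] T [ 0.   -0.1  -0.01] w 0.35 g 64 -> d [-0.0013 -0.0027  0.0025] spin 0.000
```

```bash
python3 -m crank '[[[0,-0.04,0,0,1],[0,-0.08,0,0,1],[0,-0.094,0,0,1],[0,-0.094,0,0,1],[0,-0.094,0.02,0,1],[0,-0.094,0.03,0,1],[0,-0.092,0.036,0,1],[0,-0.088,0.042,0,1],[0,-0.084,0.047,0,1],[0,-0.08,0.047,0,1],[0,-0.076,0.047,0,1],[0,-0.072,0.047,0,1]]]'
python3 -m crank '[[[0,0.004,0,0,1],[0,0.008,0,0,1],[0,0.012,0,0,1],[0,0.016,0,0,1],[0,0.02,0,0,1],[0,0.024,0,0,1],[0,0.028,0,0,1],[0,0.032,0,0,1],[0,0.036,0,0,1],[0,0.04,0,0,1],[0,0.044,0,0,1],[0,0.048,0,0,1]]]'
python3 -m crank '[[[0,0.004,0,0,1],[0,0.008,0,0,1],[0,0.012,0,0,1],[0,0.016,0,0,1],[0,0.02,0,0,1],[0,0.022,-0.01,0,1],[0,0.022,-0.03,0,1],[0,0.022,-0.046,0,1],[0,0.022,-0.046,0,1]]]'
python3 -m crank '[[[0,-0.04,0,0,1],[0,-0.08,0,0,1],[0,-0.092,0,0,1],[0,-0.092,0,0,1],[0,-0.092,0.02,0,1],[0,-0.092,0.03,0,1],[0,-0.09,0.036,0,1],[0,-0.086,0.042,0,1],[0,-0.082,0.047,0,1],[0,-0.078,0.047,0,1],[0,-0.074,0.047,0,1],[0,-0.07,0.047,0,1]]]'
python3 -m crank '[[[0,0.004,0,0,1],[0,0.008,0,0,1],[0,0.012,0,0,1],[0,0.016,0,0,1],[0,0.02,0,0,1],[0,0.024,0,0,1],[0,0.028,0,0,1],[0,0.032,0,0,1],[0,0.036,0,0,1],[0,0.04,0,0,1],[0,0.044,0,0,1],[0,0.048,0,0,1]]]'
python3 -m crank '[[[0,0.004,0,0,1],[0,0.008,0,0,1],[0,0.012,0,0,1],[0,0.016,0,0,1]]]'
python3 -m crank '[[[0,0.002,-0.01,0,1],[0,0.002,-0.03,0,1],[0,0.002,-0.046,0,1],[0,0.002,-0.046,0,1]]]'
python3 -c "
from h import *
a=-.04; to(511+46*np.cos(a),154+46*np.sin(a),205,np.pi/2+a)"
```

```text
clock: 24.78
position: [486.1, 155.8, 158.0]
ee_rot: [3.141, -0.0, 1.531]
force: [-4.3, -1.0, 7.9]
width: 0.344
grip_force: 65.3
clock: 25.78
position: [533.6, 153.5, 158.1]
ee_rot: [-3.141, 0.0, 1.531]
force: [-4.7, -2.3, 8.5]
width: 0.345
grip_force: 65.2
clock: 26.53
position: [557.9, 153.3, 206.3]
ee_rot: [3.135, -0.002, 1.531]
force: [1.3, -0.3, -3.5]
width: 0.343
grip_force: 63.9
clock: 27.53
position: [484.4, 156.3, 156.5]
ee_rot: [-3.138, -0.0, 1.531]
force: [-8.0, 1.3, 9.6]
width: 0.339
grip_force: 65.5
clock: 28.53
position: [531.8, 154.3, 156.5]
ee_rot: [-3.137, -0.0, 1.532]
force: [-7.2, -0.1, 8.5]
width: 0.34
grip_force: 65.4
clock: 28.87
position: [547.6, 153.7, 156.5]
ee_rot: [-3.137, -0.0, 1.532]
force: [-7.6, -0.6, 8.9]
width: 0.342
grip_force: 65.4
clock: 29.2
position: [553.6, 153.4, 204.9]
ee_rot: [3.136, -0.001, 1.531]
force: [0.2, 0.2, -3.3]
width: 0.343
grip_force: 64.0
t29.2 [553.6 153.4 204.9] yaw 1.531 F [ 0.2  0.2 -3.3] T [-0.01 -0.12 -0.01] w 0.34 g 64 -> d [-0.0011  0.0034 -0.0001] spin 0.000
```

```bash
python3 -m crank '[[[0,0,-0.03,-0.1,1],[0,0,-0.06,-0.2,1],[0,0,-0.06,-0.32,1],[0,0,-0.06,-0.44,1],[0,0,-0.06,-0.56,1],[0,0,-0.06,-0.68,1],[0,0,-0.06,-0.8,1],[0,0,-0.06,-0.92,1],[0,0,-0.06,-1.04,1],[0,0,-0.06,-1.16,1],[0,0,-0.06,-1.28,1],[0,0,-0.06,-1.4,1]]]'
python3 -c "
from h import *
to(470.5,336,262,3.08)"
```

```text
clock: 30.2
position: [550.7, 153.2, 260.6]
ee_rot: [-3.14, -0.001, 2.937]
force: [-0.1, -0.2, -4.7]
width: 0.339
grip_force: 63.9
t30.2 [550.7 153.2 260.6] yaw 2.937 F [-0.1 -0.2 -4.7] T [ 0.04  0.01 -0.04] w 0.34 g 64 -> d [ 0.1157  0.1627 -0.0014] spin -0.143
```

```bash
python3 -m crank '[[[0.03,0.04,0,-0.1,1],[0.06,0.08,0,-0.143,1],[0.09,0.12,0,-0.143,1],[0.11,0.15,0,-0.143,1],[0.116,0.163,0,-0.143,1],[0.116,0.163,0,-0.143,1],[0.116,0.163,0,-0.143,1],[0.116,0.163,0,-0.143,1]]]'
python3 -c "
from h import *
to(470.5,336,220,3.08)
z=snap('side','s5.png');i=z['image'][:,:,::-1]
cv2.imwrite('pics/c11.png',cv2.resize(i[180:480,230:480],None,fx=2,fy=2,interpolation=3))
cv2.imwrite('pics/c12.png',i)
t=snap('top','t4.png')
print([w2px(z,p) for p in([470.5,336,245],[470.5,336,170])])"
```

```text
clock: 30.87
position: [471.5, 336.3, 260.9]
ee_rot: [-3.14, -0.001, 3.074]
force: [0.4, -0.5, -3.9]
width: 0.345
grip_force: 63.8
t30.9 [471.5 336.3 260.9] yaw 3.074 F [ 0.4 -0.5 -3.9] T [-0.03 -0.07 -0.02] w 0.35 g 64 -> d [ 0.001  -0.0003  0.0409] spin -0.006
[array([353.7, 372.4]), array([350. , 403.1])]
```

View pics/c11.png

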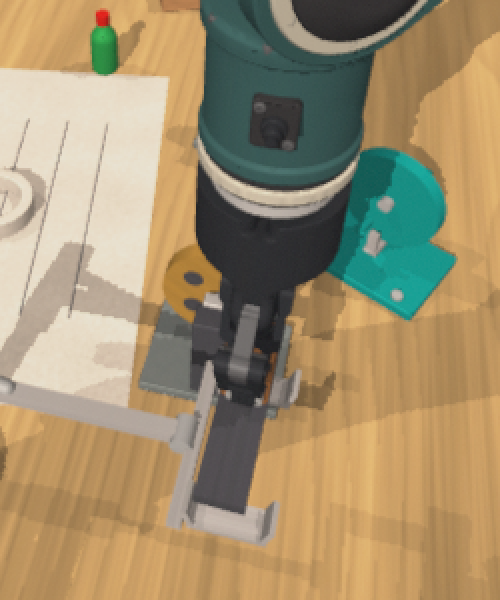

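View pics/t4.png

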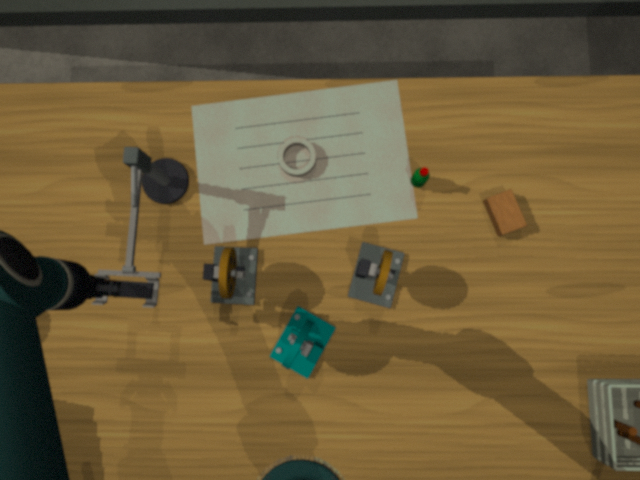

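Run:
```python
from m import *
P=[px2w(sd,230+u/2,180+v/2,245+h) for u,v,h in((193,502,8),(247,506,8))]; print(P,(P[0]+P[1])/2)
a=3.074-np.pi/2; f=np.array([np.cos(a),np.sin(a)]); print('expect end', np.array([471.5,336.3])+80*f)
i=cv2.imread('pics/t4.png')
A=cv2.resize(i[235:330,195:265],None,fx=5,fy=5,interpolation=3);B=cv2.resize(i[255:315,80:165],None,fx=4.9,fy=4.9,interpolation=3)
o=np.zeros((500,790,3),np.uint8);o[:A.shape[0],:A.shape[1]]=A;o[:B.shape[0],365:365+B.shape[1]]=B;cv2.imwrite('pics/c13b.png',o)
```

```text
[array([490.2, 421.1, 253. ]), array([460.6, 417.2, 253. ])] [475.4  419.15 253.  ]
expect end [476.90329569 416.1173189 ]
```

View pics/c13b.png

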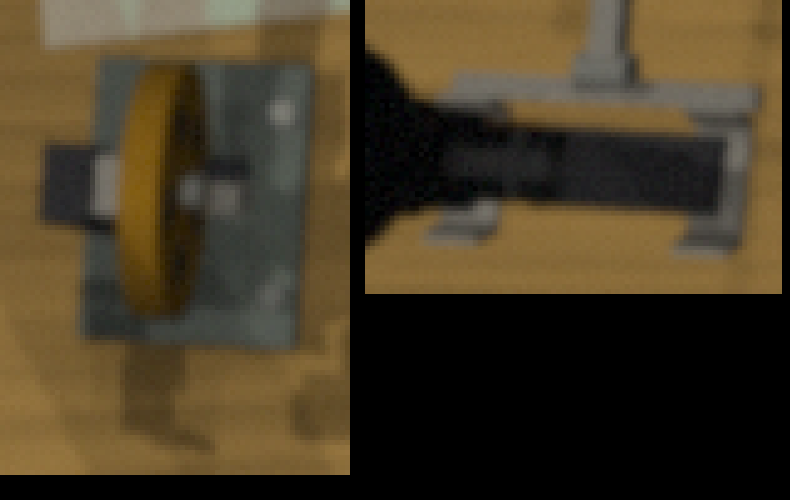

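Run:
```python
from m import *
print('file mid pt top', px2w(s,80+(640-365)/4.9,255+173/4.9,253), px2w(s,80+(725-365)/4.9,255+175/4.9,253))
print('trays top',px2w(s,102,289.7,170),px2w(s,151.5,291.7,170),'side',px2w(sd,343.9,438.6,170),px2w(sd,356.8,373.4,170))
```

```text
file mid pt top [469.3 284.9 253. ] [468.5 253.2 253. ]
trays top [472.9 385.6 170. ] [468.8 286.5 170. ] side [471.4 386.3 170. ] [467.1 288.1 170. ]
```

```bash
python3 -m crank '[[[0.0015,0,0.02,-0.015,1],[0.0015,0,0.04,-0.015,1],[0.0015,0,0.05,-0.015,1],[0.0015,0,0.058,-0.015,1],[0.0015,0,0.064,-0.015,1],[0.0015,0,0.068,-0.015,1],[0.0015,0,0.072,-0.015,1],[0.0015,0,0.075,-0.015,1],[0.0015,0,0.078,-0.015,1],[0.0015,0,0.08,-0.015,1],[0.0015,0,0.08,-0.015,1],[0.0015,0,0.08,-0.015,1]]]'
python3 -c "
from h import *
to(470,336.5,141.5,3.09)"
```

```text
clock: 31.97
position: [469.8, 337.4, 182.5]
ee_rot: [3.141, 0.0, 3.09]
force: [0.1, -0.1, -2.5]
width: 0.346
grip_force: 63.9
t32.0 [469.8 337.4 182.5] yaw 3.090 F [ 0.1 -0.1 -2.5] T [-0.1  -0.    0.06] w 0.35 g 64 -> d [-0.0003 -0.0008  0.041 ] spin -0.000
```

```bash
python3 -m crank '[[[0,0,0.003,0,1],[0,0,0.006,0,1],[0,0,0.009,0,1],[-0.0005,0,0.012,0,1],[-0.0005,0,0.015,0,1],[-0.001,0,0.018,0,1],[-0.001,0,0.021,0,1],[-0.0015,0,0.024,0,1],[-0.002,0,0.027,0,1],[-0.0025,0,0.03,0,1],[-0.003,0,0.033,0,1],[-0.003,0,0.035,0,1]]]'
python3 -m crank '[[[-0.0005,0,0.002,0,1],[-0.0005,0,0.003,0,1],[-0.0005,0,0.003,0,1],[-0.0005,0,0.003,0,1],[-0.0005,0,0.003,0,1],[-0.0005,0,0.003,0,1],[-0.0005,0,0.003,0,1],[-0.0005,0,0.003,0,1],[-0.0005,0,0.003,0,1],[-0.0005,0,0.003,0,1],[-0.0005,0,0.003,0,1],[-0.0005,0,0.003,0,1]]]'
python3 -c "
from h import *
to(474,336.5,141.5,3.09)"
```

```text
clock: 32.97
position: [473.0, 337.3, 147.1]
ee_rot: [3.141, 0.001, 3.09]
force: [1.4, 1.4, 0.4]
width: 0.343
grip_force: 64.2
clock: 33.97
position: [473.2, 337.1, 144.4]
ee_rot: [3.141, 0.0, 3.09]
force: [1.4, 1.3, 0.3]
width: 0.344
grip_force: 64.3
t34.0 [473.2 337.1 144.4] yaw 3.090 F [1.4 1.3 0.3] T [ 0.31 -0.46 -0.02] w 0.34 g 64 -> d [-0.0008 -0.0006  0.0029] spin -0.000
```

```bash
python3 -m crank '[[[-0.001,-0.001,0.0005,0,1],[-0.001,-0.001,0.0005,0,1],[-0.001,-0.001,0.0005,0,1],[-0.001,-0.001,0.0005,0,1],[-0.001,-0.001,0.0005,0,1],[-0.001,-0.001,0.0005,0,1],[-0.001,-0.001,0.0005,0,1],[-0.001,-0.001,0.0005,0,1],[-0.001,-0.001,0.0005,0,1],[-0.001,-0.001,0.0005,0,1],[-0.001,-0.001,0.0005,0,1],[-0.001,-0.001,0.0005,0,1]]]'
python3 -m crank '[[[0,0,0,0,0.64],[0,0,0,0,0.6],[0,0,0,0,0.55],[0,0,0,0,0.5],[0,0,0,0,0.4],[0,0,0,0,0.3],[0,0,0,0,0.2],[0,0,0,0,0.2],[0,0,0,0,0.2],[0,0,0,0,0.2],[0,0,0,0,0.2],[0,0,0,0,0.2]]]'
python3 -m crank '[[[0,0,-0.01,0,0.2],[0,0,-0.02,0,0.2],[0,0,-0.04,0,0.2],[0,0,-0.07,0,0.2],[0,0,-0.11,0,0.2],[0,0,-0.15,0,0.2],[0,0,-0.19,0,0.2],[0,0,-0.19,0,0.2],[0,0,-0.19,0,0.2],[0,0,-0.19,0,0.2],[0,0,-0.19,0,0.2],[0,0,-0.19,0,0.2]]]'
python3 -c "
from h import *
i=snap('side','s6.png')['image'][:,:,::-1]
cv2.imwrite('pics/c14.png',cv2.resize(i[180:480,150:480],None,fx=1.9,fy=1.9,interpolation=3))"
```

```text
clock: 34.97
position: [473.9, 335.8, 143.7]
ee_rot: [-3.141, -0.0, 3.09]
force: [-1.3, 0.5, 0.1]
width: 0.347
grip_force: 64.3
clock: 35.97
position: [474.1, 336.0, 143.8]
ee_rot: [3.142, 0.0, 3.09]
force: [0.6, -0.2, -0.2]
width: 0.801
grip_force: 0.0
clock: 36.97
position: [473.5, 335.6, 332.4]
ee_rot: [-3.14, -0.002, 3.09]
force: [-0.6, -0.6, 0.1]
width: 0.799
grip_force: 0.0
```

View pics/c14.png

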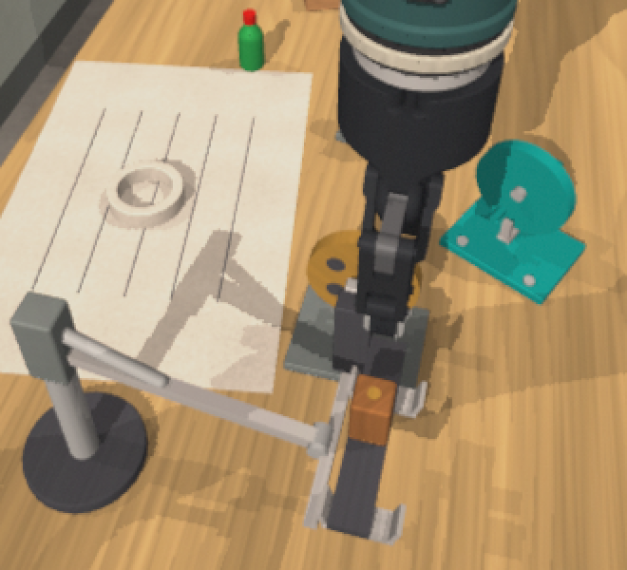

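The file lies knob up across both trays (knob at (372,410)), the arm has sunk and settled, and the gripper is clear above. Handing in.

```bash
python3 -c "
from station import finish_job
print(finish_job())"
```

```text
the job is handed in; nothing more can be done
None
```

Job handed in, no verdict returned: both brass wheels appear to be on their stops, judged by pin position and the file skidding at the end. The file lies knob up in the settled cradle, and the glue bottle, tape roll, carton and turquoise stand were not touched.

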